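Hold a hair clip open around the shade card

TASK

Pick up the lime-green sectioning clip by its two handle ends and squeeze it so that its jaws spread open against the spring. Lift it, carry it to the upright shade card and bring it over the card's free (overhanging) upright edge, so that the card reaches a couple of centimetres in between the jaws, one jaw on each side and neither of them pressing on the card. Finish holding it there, still squeezed wide open; do not let it snap shut, do not shift the card stand, and leave the other two clips alone.

Things in the scene. Friction and masses are not known exactly. Their poses are not given: they have to be found in the camera images.
- clip_lime: Lime-green clip, 104 mm long, 16 g, lying on its narrow side, hinge pin upright, 15 mm tall; jaws point away from the robot. Frame of its straight lower half: origin at mid length on its outer face; y from jaw tips (-52 mm) to handle end (+52); x along the hinge pin; z to the upper half (lower half z 0 to 4 mm, upper 5 to 9, its handle splays to 15). Swaps places with the other clips.
- clip_lime_jaw (a joint): Clip opening: 0 shut, 0.244 rad wide open (stop; gap 17 mm at the tips, 11 mm at 25 mm in). Spring 0.3 N m/rad: 4 N on the handles 21 mm from the hinge holds it wide open; grip with 8 to 20 N. Wide open, the handles are nearly parallel, 8 to 10 mm across; the clip then lies along the finger pads, within about 0.15 rad either way.
- clip_handle (a point): Where to squeeze: centre of the two handles of the lime clip, 38 mm from the clip's middle and 21 mm from the hinge; about 13 mm across here when shut. Fixed to the lower half, at (0, 38, 6.3) mm in its frame.
- clip_pivot (a point): Hinge pin of the lime clip, at (0, 17, 6.2) mm in the frame of the lower half; seen from here the gap opens as a wedge towards the two tips.
- lower_tip (a point): Inner face of the lower jaw of the lime clip, 2 mm from its tip: (0, -50, 3.6) mm in the frame of the lower half.
- upper_tip (a point): Inner face of the upper jaw of the lime clip, 2 mm from its tip; 1 mm from lower_tip when shut.
- shade_stand: Loose stand, 0.5 to 0.9 kg: wooden foot 90 x 64 x 16 mm with lips to 28 mm; upright in it a stiff white card with colour chips, 3 mm thick, 130 long, top 126 mm above the worktop. Origin on the worktop; x along the card, y square to its faces, z up. Card x -55 (free edge, facing the robot and to its right) to +75 mm; foot x -15 to +75, so the card's free end overhangs 40 mm.
- card_edge (a point): Middle of the card's free upright edge, 71 mm above the worktop; axes as of the stand (x points from the edge into the card).
- clip_black: Black sectioning clip of the same make and size, lying likewise; a bystander.
- clip_white_1: White and crimson sectioning clip, 96 mm long, lying likewise; a bystander.
Things that resemble listed ones, but are neither listed nor needed, are in the scene too. There is more than one size of the clip_lime; the one meant has the size given above.

How it is judged:
On the way:
1. the lime clip is squeezed open and lifted clear of the worktop, not yet at the card (value of joint clip_lime_jaw above 0.15 rad and height (world z) of clip_handle above 0.035 m and x of lower_tip in the frame of card_edge below 0 m and contact force between the fingers and clip_lime above 1 N), for 0.2 s.
At the end, for the whole second after the job is handed in: Fingers squeeze the lime clip (>1 N), jaw angle >0.15 rad, handle >35 mm up, still. Both jaw tips >=10 mm past the card's free edge, on opposite faces, between card bottom and top, clip-card force <2 N. Stand upright, moved <20 mm; other clips moved <30 mm (value of joint clip_lime_jaw above 0.15 rad and contact force between the fingers and clip_lime above 1 N and contact force between clip_lime and shade_stand below 2 N and height (world z) of clip_handle above 0.035 m and x of each of lower_tip, upper_tip in the frame of card_edge above 0.01 m and z of lower_tip in the frame of card_edge between -0.055 and 0.055 m and z of upper_tip in the frame of card_edge between -0.055 and 0.055 m and ((y of lower_tip in the frame of card_edge below -0.0015 m and y of upper_tip in the frame of card_edge above 0.0015 m) or (y of lower_tip in the frame of card_edge above 0.0015 m and y of upper_tip in the frame of card_edge below -0.0015 m)) and linear speed of clip_lime below 0.03 m/s and angle between shade_stand's own z axis and vertical below 0.1 rad and distance of shade_stand from where it was at the start of the episode below 0.02 m and distance of each of clip_black, clip_white_1 from where it was at the start of the episode below 0.03 m); the arm keeps its last pose, push and grip.
It fails at once if the card stand is shifted by more than 20 mm (distance of shade_stand from where it was at the start of the episode above 0.02 m).
It fails at once if the card stand is tipped (angle between shade_stand's own z axis and vertical above 0.1 rad).
It fails at once if another clip is disturbed (moved over 30 mm) (distance of any of clip_black, clip_white_1 from where it was at the start of the episode above 0.03 m).
It fails at once if the clip snaps shut on the card (value of joint clip_lime_jaw below 0.1 rad and x of lower_tip in the frame of card_edge above 0.005 m and contact force between clip_lime and shade_stand above 0.3 N).
It also fails if it takes over 42 s, if anything falls off the work surface, if the arm or the gripper's body presses on something with over 40 N, if the wrist force passes 120 N, or if a joint passes its speed limit or range.

ROBOT

A 6-joint arm with a two-finger parallel gripper is mounted at the origin on a cart in front of the work surface, level with it; the furniture and walls round the work are solid. World frame = base frame: x ahead of the robot, y to its left, z up, the work surface at z = 0. Lengths are in m, angles in rad, forces in N, time in s.
With the tool pointing down it reaches from about 0.3 to 1 m from the base axis. Payload 5.1 kg.
Tool frame: the origin (TCP) lies on the front face of the gripper's body, between the roots of the fingers; the fingertips stand 78 mm ahead of it and the grasp point (between the pads) lies 59 mm ahead of it (ctrl.tips_ahead is the distance from the TCP to the fingertips, in m); z points along the fingers, y is the line along which they close (so a half turn about z gives the same grasp; the last joint's range is limited). The gripper opens to 95 mm and grips with 3 to 60 N. Pads are 20 mm wide; open, the fingers measure 119 mm over their backs; the gripper's body (75 mm by 180 mm) begins 59 mm behind the grasp point.
Start: joints at [-1.276, 0.124, 1.65, -0, 1.367, -0.083], TCP at [0.24, -0.604, 0.292] pointing down, gripper open.
Joint ranges: [-2.61, 2.61], [-1.02, 2.33], [0.03, 2.71], [-1.35, 4.49], [0.32, 2.68], [-2.91, 2.91]. Speed limits (rad/s): [2.57, 2.57, 3.14, 3.14, 3.14, 3.14].

INTERFACE

Orientations are given as a 3x3 rotation matrix whose columns are the frame's x, y, z axes.
In Python, from cell import monitor, cams, ctrl, spotter gives the robot as it stands.
- The arm moves only by the tool step_arm, never from a script. Its arguments are lists of equal length, an entry for each row: "jaw": the finger opening in cm, from 0 to 9.51; "slide": the shift along the tool's x, y, z in cm, a list of three; "dr": the turn, a rotation vector about the tool's x, y, z in degrees, a list of three. In form: {"jaw": [jaw, ...], "slide": [[dx, dy, dz], ...], "dr": [[rx, ry, rz], ...]}. A call has 1 to 20 rows; each row is the pose to reach, as a shift and turn from the pose commanded when the call began, along the tool's axes at that moment; what a row does not reach only later rows make up. A row lasts 1/12 s, in which the tool goes at most 41.7 mm and 7.16 degrees, less where a joint would pass 70% of its speed; a pose out of reach is approached as far as the arm can. A call with a gripper value outside its range is refused whole. The fingers move at their own pace and stop on an object; the grip force is fixed at half the most. Time passes only in rows, so rows that repeat a pose let the fingers close. It gives the time, the measured TCP pose, the force, the opening and the grip force at its end, in the units of the state.
- monitor.state(): the state, without advancing time (a new reading comes with each control period).
- cams.snapshot(name): name is "scene" or "top" or "wrist"; returns a dict with "image" (384x512x3 uint8, red, green, blue), "vfov" (degrees; the focal length in pixels is half the picture's height over the tangent of half this angle, whatever the lens; pixels are square), "cx", "cy" (the principal point, pixels), "view" (4x4, takes a point from world to camera coordinates); the wrist camera has in their place "hand_eye" (4x4, takes a point from camera to tool coordinates, whose origin is the TCP and whose axes are the flange's). Camera axes: x right, y up, looking along -z (the intrinsics and any distortion apply to the point x, -y, -z); pixel columns grow to the right and rows downward; lengths in m; the calibration is good to about 2 mm. A picture is of the moment at which its call begins: read the wrist's pose just before it. There is no depth.
- ctrl.sign_off(): hands the job in; it is judged then, once.
Trained networks look in the newest picture that a camera, given by its name, has taken for a name from the list of things; names that differ only in an ending like _2 or _b are one class to them, and where a whole thing is asked for, a point or a joint stands for the part that bears it (a point fixed in the world has none). Each returns a list of dicts, best first, with "p" (0 to 1); they miss things now and then, are a little off and sometimes report something else, mostly with a low value. They report only what shows in the picture. A call takes as long as a camera call. They do not tell look-alikes from the thing itself.
- spotter.boxes_of(camera, target): "uv" ([column, row] in pixels, amid what is visible of it).
- spotter.spot_point(camera, target): "uv" ([column, row] in pixels: a listed point, or the origin of a listed thing).
The state is a dict: "t": time; "joints": joint angles; "qd": joint speeds; "joint_efforts": joint torques, N m; "tool_pos": TCP position; "tool_rot": TCP orientation; "force": force on the tool from outside, world axes, zero at the start; "torque": the same for the moment, N m; "grip_width": finger opening in m; "grip_force": force on a finger pad.
Only numpy, scipy, OpenCV 4.12 (cv2) and the standard library are available. Lean on these libraries where they do the work, as an engineer would, in place of code of your own. Each camera call takes 0.05 s, during which the arm holds its last target. There are 200 camera calls.

## Working session

There is one attempt and no reset: what is moved stays moved. The work goes in short steps, Python scripts to look and compute and a tool call to move; the robot and the scene stay as the last step left them, time stands still between calls to the robot, and variables do not carry over. Pictures are saved under pics/ and viewed, at most 10 in all, crops included, and the job is handed in when it is done.

Besides the shell and the picture viewer there is one more tool, called after "Emit:" in YAML: its name, and indented under it one key for each argument. step_arm: Moves the arm, as the interface text tells. Its arguments: {"type":"object","properties":{"jaw":{"type":"array","items":{"type":"number"}},"slide":{"type":"array","items":{"type":"array","items":{"type":"number"}}},"dr":{"type":"array","items":{"type":"array","items":{"type":"number"}}}},"required":["jaw","slide","dr"]}

```bash
ls; mkdir -p pics; cat > h.py <<'E'
import numpy as np, cv2
from cell import monitor, cams, ctrl, spotter
def snap(n):
    st=monitor.state(); d=cams.snapshot(n)
    if n=='wrist':
        T=np.eye(4);T[:3,:3]=np.array(st['tool_rot']);T[:3,3]=st['tool_pos']
        d['c2w']=T@np.array(d['hand_eye'])
    else: d['c2w']=np.linalg.inv(np.array(d['view']))
    d['f']=d['image'].shape[0]/2/np.tan(np.radians(d['vfov'])/2)
    return d
def ray(d,uv):
    v=np.array([(uv[0]-d['cx'])/d['f'],-(uv[1]-d['cy'])/d['f'],-1.])
    return d['c2w'][:3,3],d['c2w'][:3,:3]@v
def at_z(d,uv,z):
    o,v=ray(d,uv); return o+v*(z-o[2])/v[2]
def proj(d,p):
    c=np.linalg.inv(d['c2w'])@np.append(p,1)
    return np.array([d['cx']+d['f']*c[0]/-c[2], d['cy']-d['f']*c[1]/-c[2]])
def tri(*prs):
    A=0;b=0
    for d,uv in prs:
        o,v=ray(d,uv);v=v/np.linalg.norm(v);P=np.eye(3)-np.outer(v,v);A=A+P;b=b+P@o
    return np.linalg.solve(A,b)
def save(d,name,box=None,s=1):
    im=d['image'][:,:,::-1]
    if box: im=im[box[1]:box[3],box[0]:box[2]]
    cv2.imwrite('pics/'+name,cv2.resize(np.ascontiguousarray(im),None,fx=s,fy=s,interpolation=cv2.INTER_CUBIC))
E
cat > a.py <<'E'
from h import *
np.set_printoptions(precision=4,suppress=True)
ims=[]
for n in ['scene','top','wrist']:
    d=snap(n); ims.append(d['image']); print(n,[k for k in d], d['vfov'],d['cx'],d['cy'],d['c2w'].round(3).tolist(), {k:d[k] for k in d if k not in('image','view','c2w','hand_eye')})
    for t in ['clip_lime','clip_handle','clip_pivot','lower_tip','upper_tip','shade_stand','card_edge','clip_black','clip_white_1']:
        try:
            r=spotter.spot_point(n,t); print('  P',t,[(np.round(q['uv']).tolist(),round(q['p'],2), at_z(d,q['uv'],.0075).round(3).tolist()) for q in r[:5]])
            if t in('clip_lime','shade_stand'):
                r=spotter.boxes_of(n,t); print('  B',t,[(np.round(q['uv']).tolist(),round(q['p'],2)) for q in r[:5]])
        except Exception as e: print(t,e)
cv2.imwrite('pics/s0.png',ims[0][:,:,::-1]);cv2.imwrite('pics/t0.png',ims[1][:,:,::-1]);cv2.imwrite('pics/w0.png',ims[2][:,:,::-1])
s=monitor.state(); print(s['tool_rot'],s['t'])
E
python3 a.py
```

```text
pics
scene ['image', 'vfov', 'cx', 'cy', 'view', 'c2w', 'f'] 49.90302396754696 267.08346993790536 188.74049468587407 [[-0.836, 0.416, -0.359, 0.119], [-0.549, -0.648, 0.528, 0.523], [-0.013, 0.638, 0.77, 0.871], [0.0, 0.0, 0.0, 1.0]] {'vfov': 49.90302396754696, 'cx': 267.08346993790536, 'cy': 188.74049468587407, 'f': np.float64(412.65672132179293)}
  P clip_lime [([256.0, 251.0], 0.86, [0.436, 0.109, 0.007]), ([324.0, 136.0], 0.53, [0.49, -0.337, 0.007])]
  B clip_lime [([261.0, 254.0], 0.86), ([332.0, 139.0], 0.73)]
  P clip_handle [([340.0, 142.0], 0.62, [0.438, -0.338, 0.007]), ([276.0, 249.0], 0.58, [0.398, 0.079, 0.007])]
  P clip_pivot [([265.0, 248.0], 0.88, [0.423, 0.092, 0.007]), ([331.0, 143.0], 0.46, [0.459, -0.32, 0.008])]
  P lower_tip [([306.0, 136.0], 0.69, [0.534, -0.306, 0.007]), ([225.0, 248.0], 0.6, [0.503, 0.144, 0.007])]
  P upper_tip [([310.0, 136.0], 0.63, [0.525, -0.314, 0.007]), ([229.0, 250.0], 0.54, [0.493, 0.143, 0.007])]
  P shade_stand [([310.0, 137.0], 0.66, [0.524, -0.31, 0.007]), ([185.0, 285.0], 0.6, [0.521, 0.272, 0.007])]
  B shade_stand [([174.0, 
[... 1397 characters left out ...]
0.008])]
  P clip_white_1 [([258.0, 204.0], 0.53, [0.462, -0.049, 0.008])]
wrist ['image', 'vfov', 'cx', 'cy', 'hand_eye', 'c2w', 'f'] 71.18236260132183 257.1081299684415 184.0499997876311 [[0.369, 0.887, 0.277, 0.318], [-0.93, 0.352, 0.109, -0.573], [-0.0, -0.298, 0.955, 0.385], [0.0, 0.0, 0.0, 1.0]] {'vfov': 71.18236260132183, 'cx': 257.1081299684415, 'cy': 184.0499997876311, 'f': np.float64(268.2699884934578)}
  P clip_lime []
  B clip_lime []
  P clip_handle []
  P clip_pivot []
  P lower_tip []
  P upper_tip []
  P shade_stand []
  B shade_stand []
  P card_edge []
  P clip_black []
  P clip_white_1 []
[[ 0.9295  0.3689 -0.    ]
 [ 0.3689 -0.9295 -0.    ]
 [-0.      0.     -1.    ]] 1.8
```

```bash
python3 - <<'E'
import cv2
a=cv2.imread('pics/t0.png')[130:260,90:400]; b=cv2.imread('pics/s0.png')[90:350,90:390]
a=cv2.resize(a,None,fx=2.5,fy=2.5,interpolation=cv2.INTER_CUBIC)
cv2.imwrite('pics/t0c.png',a); cv2.imwrite('pics/s0c.png',cv2.resize(b,None,fx=2.2,fy=2.2,interpolation=cv2.INTER_CUBIC))
E
```

```text
(no output)
```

View pics/t0c.png

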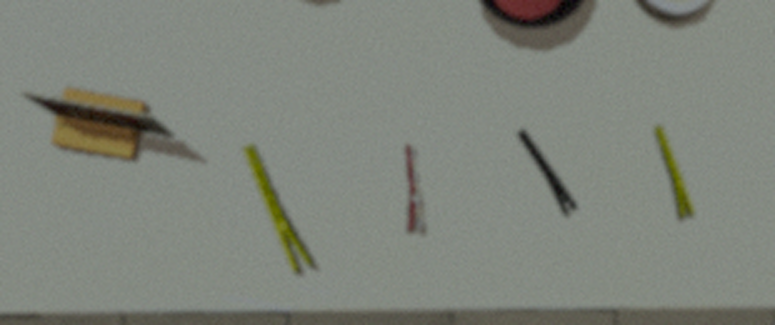

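View pics/s0c.png

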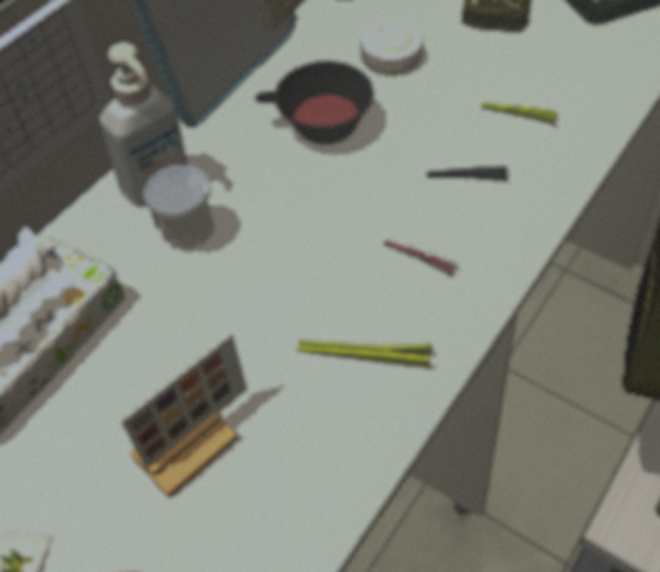

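Lime clips: A at top (197,213)/scene (256,251), about 150 mm long, and B at top (358,196)/scene (324,136), as long as the black clip (94 px, 104 mm). B is the target, and the card's free edge points right and slightly toward the robot. I'll hover over B for an enlarged wrist view.

Emit:
step_arm:
  jaw: [5, 5, 5, 5, 5, 5, 5, 5, 5, 5, 5, 5]
  slide:
    - [4, -2.2, 1.5]
    - [8, -4.5, 3]
    - [11.5, -6.5, 4.5]
    - [15, -8.5, 6]
    - [18, -10.5, 7.5]
    - [21, -12, 9]
    - [24, -14, 10]
    - [27, -16, 11]
    - [30.5, -17.5, 12]
    - [30.5, -17.5, 12]
    - [30.5, -17.5, 12]
    - [30.5, -17.5, 12]
  dr:
    - [0, 0, 0]
    - [0, 0, 0]
    - [0, 0, 0]
    - [0, 0, 0]
    - [0, 0, 0]
    - [0, 0, 0]
    - [0, 0, 0]
    - [0, 0, 0]
    - [0, 0, 0]
    - [0, 0, 0]
    - [0, 0, 0]
    - [0, 0, 0]

```text
t: 2.8
tool_pos: [0.4587, -0.3293, 0.1726]
tool_rot: [[0.929, 0.369, 0.0], [0.369, -0.929, -0.001], [-0.0, 0.001, -1.0]]
force: [0.6, -0.4, -1.0]
grip_width: 0.05
grip_force: 0.0
```

```bash
cat > b.py <<'E'
from h import *
np.set_printoptions(precision=4,suppress=True)
d=snap('wrist'); s=monitor.state(); print(s['t'],s['tool_pos'],np.degrees(np.arctan2(s['tool_rot'][1][0],s['tool_rot'][0][0])))
for t in ['clip_handle','clip_pivot','lower_tip','upper_tip','clip_lime']:
    r=spotter.spot_point('wrist',t); print(t,[(np.round(q['uv'],1).tolist(),round(q['p'],2), at_z(d,q['uv'],.0075).round(4).tolist()) for q in r[:4]])
hsv=cv2.cvtColor(d['image'],cv2.COLOR_RGB2HSV)
m=cv2.inRange(hsv,(22,90,40),(45,255,255))
n,l,st,c=cv2.connectedComponentsWithStats(m)
for i in range(1,n):
    if st[i,4]>100:
        pts=np.argwhere(l==i)[:,::-1]
        w=np.array([at_z(d,p,.0075)[:2] for p in pts]); mu=w.mean(0); U=np.linalg.svd(w-mu,full_matrices=False)[2][0]
        t=(w-mu)@U; nn=(w-mu)@np.array([-U[1],U[0]])
        print(i,st[i],'len',t.max()-t.min(),'mean',mu,'dir',U,'ends',mu+U*t.min(),mu+U*t.max())
        for k in np.linspace(t.min(),t.max(),9)[:-1]:
            q=nn[(t>=k)&(t<k+.012)]; print('   t %.3f n %.4f %.4f'%(k,q.min(),q.max()))
x0,y0,w_,h_=st[1+np.argmax(st[1:,4])][:4]
np.save('w1.npy',d['image']); save(d,'w1.png',None,1.5)
E
python3 b.py
```

```text
2.85 [ 0.4585 -0.33    0.1729] 21.605597991173436
clip_handle [([252.4, 203.5], 0.71, [0.4405, -0.3306, 0.0075])]
clip_pivot [([252.5, 184.7], 0.58, [0.4594, -0.3233, 0.0075])]
lower_tip [([260.6, 117.5], 0.77, [0.5235, -0.3063, 0.0075])]
upper_tip [([260.9, 115.2], 0.69, [0.5255, -0.3058, 0.0075])]
clip_lime [([262.6, 167.0], 0.71, [0.4802, -0.3259, 0.0075])]
14 [ 468   56   44   83 2084] len 0.07166849616872675 mean [ 0.6172 -0.4953] dir [-0.9374 -0.3482] ends [ 0.6503 -0.4831] [ 0.5831 -0.508 ]
   t -0.035 n -0.0175 0.0116
   t -0.026 n -0.0175 0.0144
   t -0.017 n -0.0169 0.0172
   t -0.008 n -0.0164 0.0193
   t 0.001 n -0.0160 0.0226
   t 0.009 n -0.0153 0.0248
   t 0.018 n -0.0148 0.0248
   t 0.027 n -0.0122 0.0008
23 [243 115  24 105 919] len 0.10590677739407875 mean [ 0.4753 -0.3208] dir [-0.9689 -0.2475] ends [ 0.526  -0.3078] [ 0.4234 -0.334 ]
   t -0.052 n -0.0048 0.0033
   t -0.039 n -0.0045 0.0042
   t -0.026 n -0.0041 0.0048
   t -0.013 n -0.0036 0.0049
   t 0.001 n -0.0046 0.0057
   t 0.014 n -0.0060 0.0063
   t 0.027 n -0.0067 0.0064
   t 0.040 n -0.0078 0.0066
24 [484 126  28  28 489] len 0.031144705489601292 mean [ 0.5895 -0.5275] dir [-0.2905 -0.9569] ends [ 0.5931 -0.5157] [ 0.584  -0.5455]
   t -0.012 n -0.0116 0.0120
   t -0.008 n -0.0110 0.0120
   t -0.005 n -0.0104 0.0120
   t -0.001 n -0.0098 0.0120
   t 0.003 n -0.0092 0.0092
   t 0.007 n -0.0080 0.0063
   t 0.011 n -0.0074 0.0034
   t 0.015 n -0.0049 -0.0007
```

View pics/w1.png

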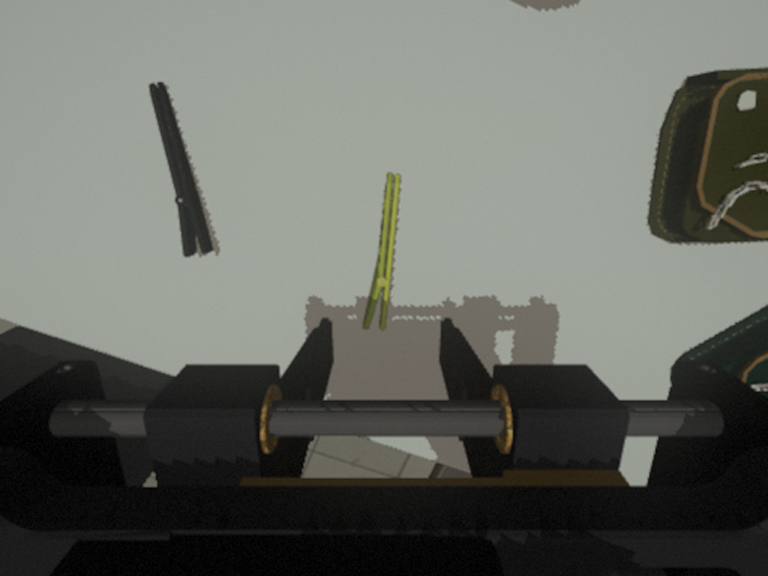

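```bash
python3 - <<'E'
from h import *
np.set_printoptions(precision=4,suppress=True)
d=snap('wrist'); im=d['image']; save(d,'w1c.png',(215,100,295,230),4.5)
R=np.array(monitor.state()['tool_rot']);p=np.array(monitor.state()['tool_pos'])
for n,u in dict(hl=(368,328),hr=(383,328),hinge=(381,283),tl=(390,175),tr=(399,175)).items():
    w=at_z(d,np.array(u)/1.5,.015); print(n,w,'tool',R.T@(w-p))
m=cv2.inRange(cv2.cvtColor(im,cv2.COLOR_RGB2HSV),(22,90,40),(45,255,255))
for r in range(112,224,6):
    c=np.where(m[r,215:295])[0]+215
    if len(c): print(r,c.min(),c.max(),[(R.T@(at_z(d,(x,r),.015)-p))[:2].round(4).tolist() for x in (c.min(),c.max())])
E
```

```text
hl [ 0.4247 -0.3296  0.015 ] tool [-0.0311 -0.0126  0.1576]
hr [ 0.4284 -0.3391  0.015 ] tool [-0.0311 -0.0024  0.1576]
hinge [ 0.4579 -0.3261  0.015 ] tool [ 0.0011 -0.0037  0.1576]
tl [ 0.524  -0.3062  0.015 ] tool [0.0698 0.002  0.1576]
tr [ 0.5259 -0.3112  0.015 ] tool [0.0698 0.0075 0.1576]
118 257 265 [[0.0686, -0.0007], [0.0686, 0.0066]]
124 257 264 [[0.0633, -0.0007], [0.0633, 0.0057]]
130 256 264 [[0.0579, -0.0016], [0.0579, 0.0057]]
136 255 263 [[0.0524, -0.0026], [0.0524, 0.0049]]
142 255 263 [[0.0469, -0.0026], [0.0469, 0.0049]]
148 254 262 [[0.0413, -0.0035], [0.0412, 0.004]]
154 254 262 [[0.0356, -0.0035], [0.0355, 0.004]]
160 253 261 [[0.0298, -0.0045], [0.0298, 0.0031]]
166 253 261 [[0.0239, -0.0045], [0.0239, 0.0031]]
172 251 260 [[0.018, -0.0065], [0.018, 0.0022]]
178 250 260 [[0.012, -0.0075], [0.012, 0.0022]]
184 249 259 [[0.0059, -0.0085], [0.0059, 0.0012]]
190 247 258 [[-0.0003, -0.0106], [-0.0003, 0.0003]]
196 246 258 [[-0.0066, -0.0116], [-0.0066, 0.0003]]
202 245 257 [[-0.0129, -0.0127], [-0.013, -0.0007]]
208 244 256 [[-0.0194, -0.0138], [-0.0194, -0.0017]]
214 242 256 [[-0.0259, -0.0159], [-0.026, -0.0018]]
```

View pics/w1c.png

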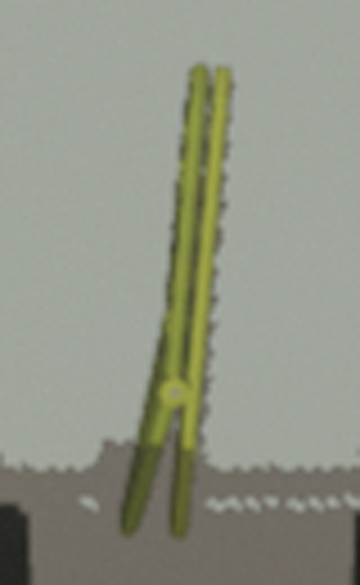

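Confirmed: this is the 104 mm lime clip, with its lower (straight) half on the right, tips at crop (200–225,70), hinge at (175,392) and handle ends at (130–180,530). Descending.

Emit:
step_arm:
  jaw: [4, 4, 4, 4, 4, 4, 4, 4, 0, 0, 0, 0, 0, 0, 0, 0]
  slide:
    - [-1, -0.4, 2]
    - [-2, -0.8, 4.5]
    - [-2, -0.8, 7]
    - [-2, -0.8, 8.5]
    - [-2, -0.8, 9.1]
    - [-2, -0.8, 9.1]
    - [-2, -0.8, 9.1]
    - [-2, -0.8, 9.1]
    - [-2, -0.8, 9.1]
    - [-2, -0.8, 9.1]
    - [-2, -0.8, 9.1]
    - [-2, -0.8, 9.1]
    - [-2, -0.8, 9.1]
    - [-2, -0.8, 9.1]
    - [-2, -0.8, 9.1]
    - [-2, -0.8, 9.1]
  dr:
    - [0, 0, 5]
    - [0, 0, 9]
    - [0, 0, 9]
    - [0, 0, 9]
    - [0, 0, 9]
    - [0, 0, 9]
    - [0, 0, 9]
    - [0, 0, 9]
    - [0, 0, 9]
    - [0, 0, 9]
    - [0, 0, 9]
    - [0, 0, 9]
    - [0, 0, 9]
    - [0, 0, 9]
    - [0, 0, 9]
    - [0, 0, 9]

```text
t: 4.48
tool_pos: [0.4373, -0.329, 0.0815]
tool_rot: [[0.976, 0.219, 0.0], [0.219, -0.976, -0.0], [0.0, 0.0, -1.0]]
force: [-0.6, 0.7, 1.5]
grip_width: 0.009
grip_force: 29.9
```

```bash
python3 - <<'E'
from h import *
d=snap('wrist'); s=monitor.state(); print(s['t'],s['tool_pos'],s['grip_width'],s['grip_force'],s['force'])
save(d,'w2.png',(170,90,340,260),3)
E
```

```text
4.5333 [ 0.43724192 -0.32901564  0.08143514] 0.008879964692424061 29.87194695739163 [-0.62372798 -0.93070377  1.63184796]
```

View pics/w2.png

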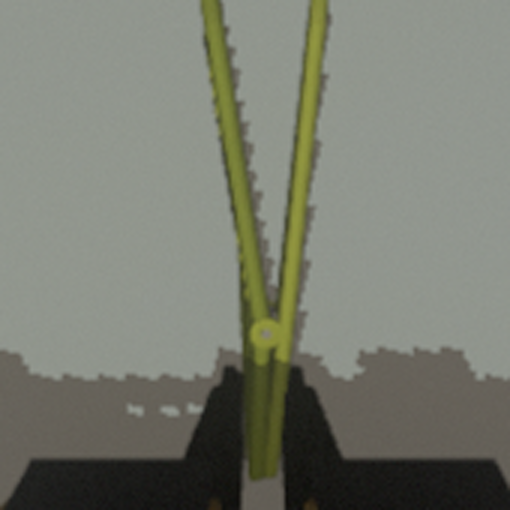

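```bash
cat > c.py <<'E'
from h import *
np.set_printoptions(precision=4,suppress=True)
s=snap('scene'); rs=[(spotter.spot_point('scene',t) or [None]) for t in('card_edge','shade_stand')]
t=snap('top'); rt=[(spotter.spot_point('top',k) or [None]) for k in('card_edge','shade_stand')]
print([[(q['uv'],q['p']) for q in r if q] for r in rs+rt])
a=at_z(s,(195.5,243.6),.126);b=at_z(t,(158,183.2),.126);c=at_z(s,(146.8,281.8),.126);e=at_z(t,(100,168),.126)
print('near',a,b,tri((s,(195.5,243.6)),(t,(158,183.2))),'far',c,e,tri((s,(146.8,281.8)),(t,(100,168))))
for n,f in((a,c),(b,e)): v=(f-n)[:2]; print(np.linalg.norm(v),np.degrees(np.arctan2(v[1],v[0])))
E
python3 c.py
```

```text
[[([197.3, 253.4], 0.87)], [([184.6, 283.8], 0.61)], [([157.3, 179.0], 0.56)], [([141.7, 178.5], 0.76)]]
near [0.5106 0.2208 0.126 ] [0.4983 0.1959 0.126 ] [0.5127 0.2069 0.1015] far [0.5351 0.342  0.126 ] [0.5367 0.3378 0.126 ] [0.5385 0.3403 0.1194]
0.1237247376583102 78.61309952483722
0.14706907508357384 74.83249501225258
```

Emit:
step_arm:
  jaw: [0, 0, 0, 0, 0, 0]
  slide:
    - [0, 0, -1]
    - [0, 0, -3]
    - [0, 0, -5]
    - [0, 0, -7]
    - [0, 0, -8]
    - [0, 0, -8]
  dr:
    - [0, 0, 0]
    - [0, 0, 0]
    - [0, 0, 0]
    - [0, 0, 0]
    - [0, 0, 0]
    - [0, 0, 0]

```text
t: 5.33
tool_pos: [0.4384, -0.33, 0.1646]
tool_rot: [[0.976, 0.219, 0.004], [0.219, -0.976, -0.004], [0.003, 0.005, -1.0]]
force: [0.9, -0.1, -0.2]
grip_width: 0.0089
grip_force: 29.9
```

Emit:
step_arm:
  jaw: [0, 0, 0, 0, 0, 0, 0, 0, 0, 0, 0, 0, 0, 0, 0, 0, 0, 0]
  slide:
    - [0.5, -1.5, 0]
    - [1.5, -4.5, 0]
    - [2.5, -8, 0]
    - [3.5, -11.5, 0]
    - [5, -15, 0]
    - [6, -18.5, 0]
    - [7.5, -22, 0]
    - [8.5, -25.5, 0]
    - [9.8, -29, 0]
    - [11, -32.5, 0]
    - [12, -35.5, 0]
    - [13, -38, 0]
    - [13.5, -40, 0]
    - [13.9, -41, 0]
    - [13.9, -41, 0]
    - [13.9, -41, 0]
    - [13.9, -41, 0]
    - [13.9, -41, 0]
  dr:
    - [0, 0, -3]
    - [0, 0, -8]
    - [0, 0, -14]
    - [0, 0, -20]
    - [0, 0, -26]
    - [0, 0, -32]
    - [0, 0, -38]
    - [0, 0, -44]
    - [0, 0, -50]
    - [0, 0, -55]
    - [0, 0, -59]
    - [0, 0, -62]
    - [0, 0, -64]
    - [0, 0, -64]
    - [0, 0, -64]
    - [0, 0, -64]
    - [0, 0, -64]
    - [0, 0, -64]

```text
t: 6.83
tool_pos: [0.4829, 0.1004, 0.1609]
tool_rot: [[0.233, 0.973, -0.001], [0.973, -0.233, -0.0], [-0.0, -0.0, -1.0]]
force: [-0.2, 0.3, -0.5]
grip_width: 0.009
grip_force: 29.9
```

```bash
python3 - <<'E'
from h import *
np.set_printoptions(precision=4,suppress=True)
d=snap('wrist'); s=monitor.state(); print(s['t'],s['tool_pos'],s['grip_width'],s['grip_force'],s['force'],np.degrees(np.arctan2(s['tool_rot'][1][0],s['tool_rot'][0][0])))
for t in ['card_edge','shade_stand','lower_tip','upper_tip','clip_pivot']:
    print(t,[(q['uv'],q['p']) for q in spotter.spot_point('wrist',t)[:3]])
import pickle; pickle.dump(d,open('w3.pkl','wb'))
save(d,'w3.png',None,1.55)
E
```

```text
6.8833 [0.483  0.1005 0.1611] 0.009119324883593584 29.85690716195677 [ 0.3166  0.1241 -0.0052] 76.53391529038575
card_edge [([262.9, 36.1], 0.94), ([256.6, 196.5], 0.59)]
shade_stand [([266.0, 37.3], 0.69)]
lower_tip [([272.8, 148.3], 0.86), ([272.1, 91.5], 0.69), ([272.0, 172.9], 0.66)]
upper_tip [([272.9, 151.5], 0.93), ([241.7, 87.2], 0.79)]
clip_pivot [([194.4, 210.2], 0.82), ([252.5, 225.4], 0.67), ([254.6, 196.6], 0.57)]
```

View pics/w3.png

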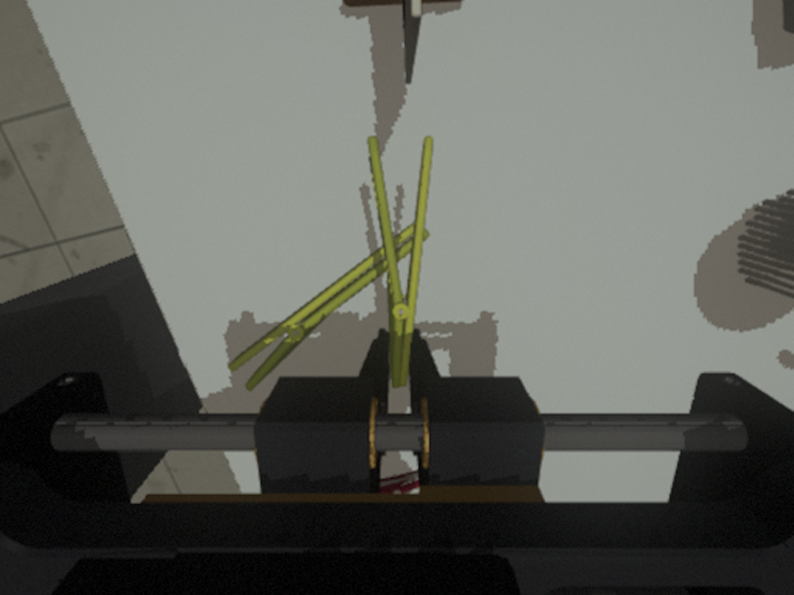

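```bash
python3 - <<'E'
from h import *
import pickle
np.set_printoptions(precision=4,suppress=True)
d=pickle.load(open('w3.pkl','rb'))
R=np.array([[.233,.973,0],[.973,-.233,0],[0,0,-1]]);p=np.array([.483,.1005,.1611])
for n,u,z in(('mid',(262.9,36.1),.071),('bot',(263.2,52.9),.016),('top',(268.4,9),.126)):
    w=at_z(d,u,z); print(n,w,'tool',R.T@(w-p))
for n,u in(('tl',(373,138)),('tr',(429,138)),('hinge',(400,312)),('hend_l',(396,384)),('hend_r',(404,384))):
    print(n,R.T@(at_z(d,np.array(u)/1.55,.161-.0665)-p))
g=cv2.cvtColor(d['image'],cv2.COLOR_RGB2GRAY)
for r in range(0,58,4): print(r,g[r,255:282].tolist())
save(d,'w3c.png',(215,0,315,110),5.4)
E
```

```text
mid [0.5138 0.2187 0.071 ] tool [0.1222 0.0024 0.0901]
bot [0.5149 0.2175 0.016 ] tool [0.1213 0.0038 0.1451]
top [0.5147 0.2172 0.126 ] tool [0.121  0.0036 0.0351]
tl [ 0.0909 -0.0103  0.0666]
tr [0.0909 0.0099 0.0666]
hinge [ 0.0238 -0.0005  0.0666]
hend_l [-0.0096 -0.0022  0.0666]
hend_r [-0.0096  0.0013  0.0666]
0 [42, 42, 42, 45, 36, 24, 39, 50, 49, 56, 98, 139, 150, 149, 148, 141, 106, 46, 44, 44, 43, 43, 43, 40, 41, 41, 42]
4 [98, 99, 100, 100, 78, 22, 42, 49, 50, 54, 97, 139, 148, 149, 148, 143, 117, 90, 99, 98, 101, 99, 99, 99, 98, 99, 101]
8 [99, 100, 99, 98, 83, 31, 39, 52, 52, 53, 89, 130, 142, 144, 143, 138, 115, 89, 99, 110, 125, 127, 125, 137, 150, 133, 101]
12 [99, 101, 101, 99, 85, 39, 39, 50, 51, 52, 51, 50, 50, 47, 48, 50, 96, 143, 151, 150, 150, 150, 151, 149, 151, 150, 150]
16 [99, 99, 101, 99, 84, 48, 43, 51, 53, 51, 52, 49, 48, 50, 49, 83, 130, 151, 150, 151, 150, 150, 152, 149, 152, 151, 152]
20 [101, 99, 100, 99, 97, 78, 53, 54, 53, 53, 49, 50, 50, 50, 57, 107, 151, 150, 151, 151, 149, 152, 151, 150, 152, 151, 152]
24 [101, 101, 101, 99, 102, 86, 55, 53, 53, 
[... 450 characters left out ...]
, 151, 150, 152, 152, 152]
40 [102, 104, 102, 103, 102, 94, 71, 58, 55, 53, 57, 65, 114, 152, 152, 152, 152, 150, 153, 151, 152, 153, 152, 152, 152, 152, 151]
44 [102, 102, 103, 102, 102, 98, 78, 57, 56, 54, 56, 108, 152, 153, 152, 152, 152, 151, 153, 153, 152, 152, 153, 154, 154, 153, 152]
48 [103, 103, 103, 102, 102, 112, 106, 59, 57, 57, 87, 132, 151, 153, 153, 152, 152, 152, 151, 151, 152, 153, 153, 152, 153, 153, 153]
52 [104, 104, 103, 102, 103, 104, 88, 58, 58, 66, 113, 152, 152, 153, 153, 153, 153, 154, 155, 151, 153, 153, 152, 154, 154, 153, 153]
56 [104, 104, 105, 103, 104, 103, 116, 142, 154, 154, 153, 151, 153, 154, 152, 152, 153, 153, 153, 153, 153, 153, 152, 153, 154, 153, 154]
```

View pics/w3c.png

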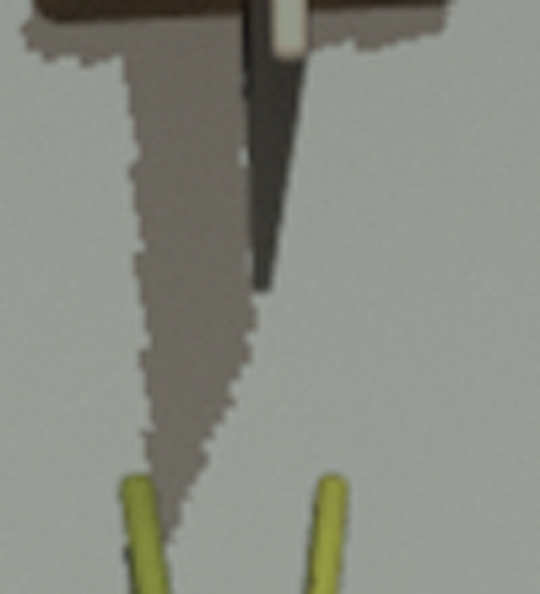

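The card's free edge is seen at crop (290,55) top and (262,290) bottom, about 3.7 mm right of the tool's x axis and turned about 1.8° left. The jaws are at (137,485) and (332,485), centred on the tool. I'll align short of the edge first.

Emit:
step_arm:
  jaw: [0, 0, 0, 0, 0, 0]
  slide:
    - [0, 0.4, 0]
    - [0, 0.75, 0]
    - [0.7, 0.7, 0]
    - [1.5, 0.7, 0]
    - [1.5, 0.7, 0]
    - [1.5, 0.7, 0]
  dr:
    - [0, 0, -1]
    - [0, 0, -1.8]
    - [0, 0, -1.8]
    - [0, 0, -1.8]
    - [0, 0, -1.8]
    - [0, 0, -1.8]

```text
t: 7.63
tool_pos: [0.4933, 0.1152, 0.1612]
tool_rot: [[0.199, 0.98, -0.0], [0.98, -0.199, -0.0], [-0.0, -0.0, -1.0]]
force: [-0.0, 0.8, 0.7]
grip_width: 0.0091
grip_force: 29.9
```

```bash
cat > e.py <<'E'
from h import *
import sys,pickle
np.set_printoptions(precision=4,suppress=True)
d=snap('wrist'); s=monitor.state(); print(s['t'],s['tool_pos'],s['grip_width'],s['grip_force'],s['force'],np.degrees(np.arctan2(s['tool_rot'][1][0],s['tool_rot'][0][0])))
R=np.array(s['tool_rot']);p=np.array(s['tool_pos'])
g=cv2.cvtColor(d['image'],cv2.COLOR_RGB2GRAY)
for r in range(0,100,4): print(r,g[r,255:280].tolist())
pickle.dump(d,open('w4.pkl','wb'))
save(d,sys.argv[1],(205,0,315,130),4.5)
E
python3 e.py w4.png
```

```text
7.6833 [0.4932 0.115  0.1612] 0.009332571582727753 29.85695364430285 [ 0.8538 -0.2241  0.0225] 78.49881005614488
0 [59, 42, 88, 130, 142, 146, 145, 144, 126, 93, 103, 137, 134, 132, 127, 120, 102, 109, 134, 133, 131, 131, 133, 134, 136]
4 [62, 42, 87, 129, 142, 146, 147, 142, 125, 92, 105, 138, 134, 133, 129, 119, 103, 107, 134, 133, 131, 132, 133, 133, 135]
8 [63, 39, 82, 127, 141, 147, 146, 142, 124, 93, 103, 136, 135, 132, 129, 121, 103, 108, 134, 133, 132, 132, 134, 135, 136]
12 [58, 38, 79, 124, 142, 147, 147, 143, 125, 88, 88, 117, 115, 112, 106, 102, 93, 108, 135, 134, 133, 134, 134, 134, 137]
16 [41, 33, 76, 121, 139, 146, 146, 141, 123, 84, 43, 43, 43, 46, 45, 68, 110, 135, 136, 135, 134, 134, 136, 136, 137]
20 [60, 43, 76, 120, 140, 144, 146, 142, 123, 91, 73, 73, 73, 75, 86, 102, 101, 100, 101, 99, 98, 97, 101, 101, 102]
24 [48, 57, 89, 120, 141, 146, 147, 143, 123, 87, 47, 50, 48, 47, 47, 47, 47, 47, 49, 49, 47, 47, 47, 44, 47]
28 [92, 70, 78, 124, 142, 147, 147, 144, 125, 100, 99, 99, 98, 99, 100, 97, 99, 99, 100, 100, 99, 99, 100, 99, 101]
32 [92, 68, 82, 125, 145, 148,
[... 1413 characters left out ...]
, 150, 150, 151, 150, 150, 151, 150, 150, 151, 151, 150]
80 [101, 103, 102, 124, 150, 151, 150, 152, 150, 150, 150, 150, 151, 151, 151, 151, 151, 151, 152, 150, 150, 152, 150, 152, 150]
84 [103, 102, 124, 151, 151, 151, 151, 152, 151, 151, 151, 150, 149, 152, 151, 151, 151, 151, 151, 152, 151, 150, 151, 151, 150]
88 [124, 151, 151, 152, 151, 151, 152, 151, 152, 151, 151, 149, 150, 152, 151, 150, 150, 151, 145, 125, 113, 114, 119, 132, 144]
92 [149, 152, 150, 150, 150, 150, 151, 151, 150, 151, 151, 151, 150, 149, 152, 152, 150, 137, 111, 114, 126, 131, 128, 119, 128]
96 [151, 152, 151, 149, 150, 151, 151, 152, 151, 151, 150, 150, 152, 152, 150, 150, 152, 128, 94, 123, 131, 134, 129, 113, 126]
```

View pics/w4.png

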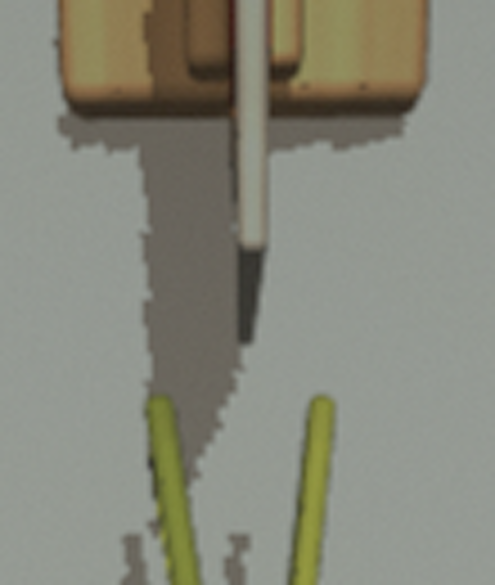

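The card now sits between the jaw lines (card strip at crop x≈250, jaws at 161 and 321), with the tips 13 mm short of the edge. Sliding in 33 mm.

Emit:
step_arm:
  jaw: [0, 0, 0, 0, 0, 0, 0, 0, 0, 0]
  slide:
    - [0.3, 0.05, 0]
    - [0.8, 0.06, 0]
    - [1.3, 0.06, 0]
    - [1.8, 0.06, 0]
    - [2.3, 0.06, 0]
    - [2.7, 0.06, 0]
    - [3.0, 0.06, 0]
    - [3.3, 0.06, 0]
    - [3.3, 0.06, 0]
    - [3.3, 0.06, 0]
  dr:
    - [0, 0, 0]
    - [0, 0, 0]
    - [0, 0, 0]
    - [0, 0, 0]
    - [0, 0, 0]
    - [0, 0, 0]
    - [0, 0, 0]
    - [0, 0, 0]
    - [0, 0, 0]
    - [0, 0, 0]

```text
t: 8.52
tool_pos: [0.5005, 0.1469, 0.1612]
tool_rot: [[0.2, 0.98, -0.0], [0.98, -0.2, -0.0], [-0.0, -0.0, -1.0]]
force: [0.2, -0.4, -0.6]
grip_width: 0.0088
grip_force: 29.9
```

```bash
python3 e.py w5.png | head -1; python3 - <<'E'
import pickle; from h import *
save(pickle.load(open('w4.pkl','rb')),'w5.png',(190,20,330,200),3.2)
E
```

```text
8.5667 [0.5004 0.1467 0.1612] 0.009019618136799405 29.856982074888947 [0.2721 0.0654 0.2047] 78.4519072333339
```

View pics/w5.png

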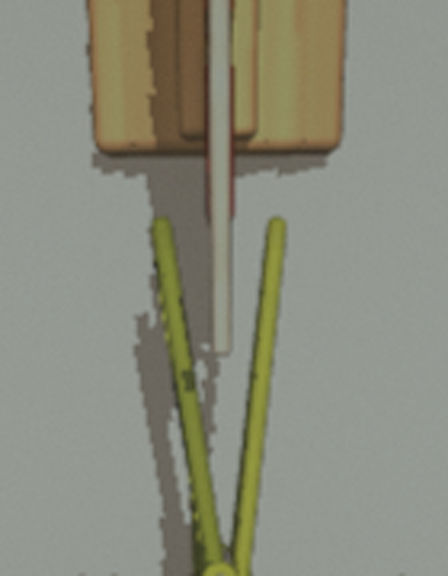

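The card edge (222,352) sits between the jaws (tips at 162 and 277, row 222), 17–19 mm in with about 4 mm clear on each side. Force is near zero and the clip is held wide open, so I'm handing in.

```bash
python3 -c "
from cell import ctrl
print(ctrl.sign_off())"
```

```text
the job is handed in; nothing more can be done
None
```

I handed the job in at about 8.6 s: the lime clip is held squeezed wide open over the card's free edge, about 17 mm in with roughly 4 mm clear on each side; the sign-off gave no verdict.

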